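Close the sample case in the fume-hood lab

TASK

Close up the steel sample case: first push the upright yellow flap down until it lies flat over the red sample, and only then swing the blue-topped cover fully shut over it. Do it all by pushing and pressing with the fingers: leave the sample lying in the case, do not disturb the jar, the weight or the crucible, and finish with the hand clear.

Things in the scene. Friction and masses are not known exactly. Their poses are not given: they have to be found in the camera images.
- case: Open-topped stainless steel case fixed to the bench, 160 (its x) x 240 (its y) x 60 mm high, walls and floor 4 mm, a fixed grey cassette 20 mm high in its +y half, small screw lugs at the foot of the two end walls reaching out 16 mm. Origin: centre of its underside, on the bench; z up. Flap hinge runs along x near its -y end wall, cover hinge along x on its +y end wall.
- flap (a joint): Angle of the yellow flap (rad): 0 = folded flat (level, 22 mm below the case rim), about 1.57 = upright, stop at 1.75 (leaning out over the -y end wall). It starts upright, at 1.35 to 1.7. About 0.1 kg on a friction hinge (about 0.14 N m): it stays where it is left. Pushing it towards the case's +y, then down, folds it over the sample.
- flap_hinge (a point): Middle of the flap's hinge line, in mid-thickness: at (0, -105, 38) mm in the case frame.
- flap_edge (a point): Middle of the flap's free edge, in mid-thickness. The flap is a flat plate 120 mm along the case's x, 100 mm from hinge to this edge, 4 mm thick. Moves with the flap; its own y axis points from hinge to free edge, its z axis is the normal of the outer face (upper when folded).
- cover (a joint): Angle of the cover (rad): 0 = shut (level, on the rim), about 1.57 = upright, stop at 2.05 (leaning out beyond the case's +y end). It starts open, at 1.7 to 2.0. About 0.3 kg on a friction hinge (about 0.55 N m): it stays where it is left, so it has to be pushed all the way. Pushing its blue outer face towards the case's -y, then down, shuts it.
- cover_hinge (a point): Middle of the cover's hinge line, in mid-thickness: at (0, 122, 63) mm in the case frame.
- cover_edge (a point): Middle of the cover's free edge, in mid-thickness. The cover is a flat aluminium plate, outer face blue, 164 mm along the case's x, 246 mm from hinge to this edge, 4 mm thick; an orange tab 44 mm wide, 8 mm thick sticks out 16 mm past this point. Moves with the cover; its own -y axis points from hinge to free edge, its z axis is the normal of the blue face (upper when shut).
- sample: Loose red plastic sample block, 110 x 100 x 26 mm, 0.25 kg, lying on the case floor under where the flap folds (6 mm free below the folded flap). Origin: centre of its underside.
- reagent: Bystander: brown reagent jar with black cap, 54 mm diameter, 110 mm tall, standing on the bench. Origin: centre of its underside.
- weight: Bystander: brass weight with a knob, 48 mm diameter, 64 mm tall, standing on the bench. Origin: centre of its underside.
- crucible: Bystander: white ceramic crucible (open cup), 52 mm across the rim, 45 mm tall, standing on the bench. Origin: centre of its underside. The jar, the weight and the crucible may stand in each other's places: two places are beyond the case's +x wall, one is off its -y end, all centres at least 80 mm from the walls.
Things that resemble listed ones, but are neither listed nor needed, are in the scene too. Several things have the shape of the sample; the one meant has the colours described above.

How it is judged:
By the outcome, as a careful person would: the job done as asked, in the order asked, and still so for the second after the job is handed in, with the robot touching nothing.
It also fails if it takes over 58 s, if anything falls off the work surface, if the arm or the gripper's body presses on something with over 40 N, if the wrist force passes 120 N, or if a joint passes its speed limit or range.

ROBOT

A 7-joint arm with a two-finger parallel gripper is mounted at the origin on the work surface. World frame = base frame: x ahead of the robot, y to its left, z up, the work surface at z = 0. Lengths are in mm, angles in rad, forces in N, time in s.
With the tool pointing down it reaches from about 400 to 925 mm from the base axis. Payload 4.1 kg.
Tool frame: the origin (TCP) lies at the very end of the fingers, on their centre line; the grasp point (between the pads) lies 19 mm behind it; x points along the fingers, z is the direction in which the jaws open and shut, and the axes are right-handed (so a half turn about x gives the same grasp; the last joint's range is limited). The gripper opens to 85 mm and grips with 20 to 120 N. Pads are 22 mm wide; open, the fingers measure 114 mm over their backs; the gripper's body (76 mm by 85 mm) begins 54 mm behind the grasp point. The pads swing forward as they close: fully open they stand 13 mm farther back than shut.
Start: joints at [1.05, 0.398, 0.045, 1.537, -0.019, 1.207, -0.051], TCP at [266.152, -593.049, 231.347] pointing down, gripper open.
Joint ranges: [-2.82, 2.82], [-0.49, 2.23], [-1.37, 1.46], [0, 2.46], [-1.36, 4.5], [0.23, 2], [-2.94, 2.94]. Speed limits (rad/s): [2.57, 2.57, 3.14, 3.14, 3.14, 3.14, 3.14].

INTERFACE

Orientations are given as a unit quaternion [w, x, y, z].
In Python, from station import * gives the robot as it stands. Calls block until the motion is done:
- goto(position, orientation): joint-space move of the TCP to a pose.
- move_straight(position, ori=None, v=150, stop_force=None): straight line of the TCP; ori=None keeps the orientation; v is the mean speed in mm/s. With stop_force (N) it stops when the force on the tool has changed by that much, and returns True; else False.
- move_j(angles): joint-space move.
- ungrasp() and gripper_close(squeeze=None): open the fingers fully, or close them until they stop; squeeze is the grip in N (None keeps the last).
- pause(seconds).
- ik(position, orientation): joint angles nearest the present ones, or None.
- get_state(): the state.
- read_camera(name): name is "scene" or "top"; returns a dict with "frame" (420x560x3 uint8, red, green, blue), "fx", "fy", "cx", "cy" (pixels), "dist" ([k1, k2, p1, p2, k3] as OpenCV has them; the pictures are not rectified), "rvec" (rotation vector, rad) and "tvec" (3), from world to camera coordinates, as OpenCV has them. Camera axes: x right, y down, z forward; pixel columns grow to the right and rows downward; lengths in mm; the calibration is good to about 2 mm. A picture is of the moment at which its call begins. There is no depth.
A pose or a line that the arm cannot do raises MotionError and nothing moves.
- sign_off(): hands the job in, once; it reports no verdict.
The state is a dict: "time": time; "qpos": joint angles; "qvel": joint speeds; "effort": joint torques, N m; "position": TCP position; "eef_rot": TCP orientation; "contact_force": force on the tool from outside, world axes, zero at the start; "torque": the same for the moment, N m; "opening": finger opening in mm.
Only numpy, scipy, OpenCV 4.12 (cv2) and the standard library are available. Lean on these libraries where they do the work, as an engineer would, in place of code of your own. Each camera call takes 0.05 s, during which the arm holds its last target. There are 200 camera calls.

## Working session

There is one attempt and no reset: what is moved stays moved. The work goes in short steps, each a Python script; the robot and the scene stay as the last script left them, time stands still between calls to the robot, and variables do not carry over. Pictures are saved under pics/ and viewed, about 8 in all and at most 12, crops included, and the job is handed in when it is done.

```bash
mkdir -p pics; ls; python3 - <<'E'
from station import *
import cv2, pickle
d={}
for n in("scene","top"):
    c=read_camera(n); d[n]=c; cv2.imwrite(f"pics/{n}0.png",cv2.cvtColor(c["frame"],cv2.COLOR_RGB2BGR))
    R=cv2.Rodrigues(c["rvec"])[0] if hasattr(c["rvec"],'shape') else cv2.Rodrigues(__import__('numpy').array(c["rvec"]))[0]
    print(n,c["fx"],c["cx"],c["cy"],c["dist"],"pos",-R.T@c["tvec"],"fwd",R[2])
pickle.dump(d,open("cam0.pkl","wb"))
s=get_state();print(s)
E
```

```text
pics
scene 417.5251265717622 280.34693205084034 209.29975128888395 [0.02222697 0.         0.         0.         0.        ] pos [1123.55783973   70.9009197   482.907412  ] fwd [-0.80673027 -0.21130263 -0.55184913]
top 462.8489547562912 282.1786000305733 203.74941177779058 [-0.00586591  0.          0.          0.          0.        ] pos [497.562955   -73.93806457 818.77353671] fwd [ 0.04839548  0.02555567 -0.99850127]
{'time': 0.1, 'qpos': array([ 1.0499837 ,  0.39913906,  0.04504148,  1.53776471, -0.0186858 ,
        1.20688681, -0.05070911]), 'qvel': array([-0.00030717, -0.00301845,  0.0003593 , -0.00271966,  0.00167767,
        0.00011664,  0.0008829 ]), 'effort': array([ 4.68266546e-03, -4.76257217e+01,  1.37014925e+00, -2.54948008e+01,
        1.18984652e-02,  4.98824258e-03,  1.12322789e-05]), 'position': array([ 265.90156513, -592.49885489,  230.34909463]), 'eef_rot': array([ 0.59306101,  0.38451596,  0.59416591, -0.38391794]), 'contact_force': array([-0.91387461, -0.05160839, -0.37394752]), 'torque': array([ 0.00864   , -0.03436279,  0.0075529 ]), 'opening': 85.12450120849067}
```

View pics/scene0.png

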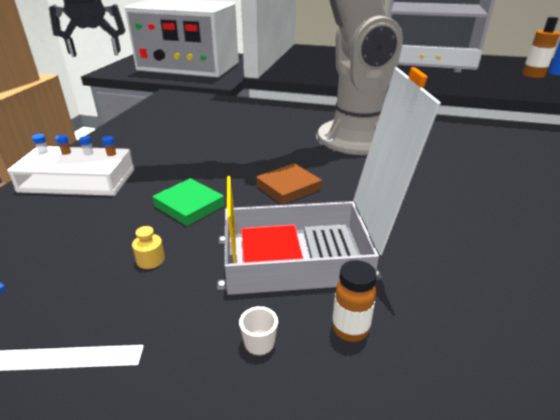

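View pics/top0.png

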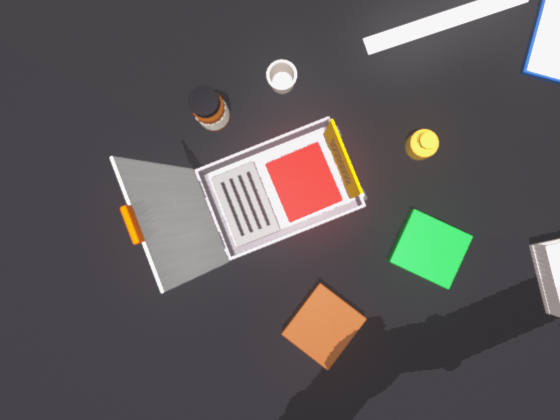

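The top view shows the case with rim corners at about (196,171), (328,119), (366,206) and (229,258). The yellow flap is at (343,160), the tab at (131,224), the jar at (207,105), the crucible at (282,77) and the weight at (423,144). There are three block-shaped candidates: red (304,182) inside the case, green (431,249) and orange-brown (324,326). The red one under the flap fits the description.

```bash
cat > h.py <<'E'
import numpy as np, cv2
from scipy.spatial.transform import Rotation as Ro
def ray(c,uv):
    K=np.array([[c["fx"],0,c["cx"]],[0,c["fy"],c["cy"]],[0,0,1.]])
    p=cv2.undistortPoints(np.array(uv,float).reshape(-1,1,2),K,np.array(c["dist"]))[:,0]
    R=cv2.Rodrigues(np.array(c["rvec"]))[0]
    d=np.c_[p,np.ones(len(p))]@R
    return -R.T@np.array(c["tvec"]),d/np.linalg.norm(d,axis=1)[:,None]
def onplane(c,uv,n,p0):
    o,d=ray(c,uv); n=np.array(n,float)
    return o+d*(((np.array(p0)-o)@n)/(d@n))[:,None]
def onz(c,uv,z): return onplane(c,uv,[0,0,1],[0,0,z])
def blob(c,lo,hi):
    m=cv2.inRange(cv2.cvtColor(c["frame"],cv2.COLOR_RGB2HSV),lo,hi)
    k=sorted(cv2.findContours(m,cv2.RETR_EXTERNAL,cv2.CHAIN_APPROX_NONE)[0],key=cv2.contourArea)
    return k[::-1]
E
python3 - <<'E'
from h import *
import pickle
d=pickle.load(open("cam0.pkl","rb")); t=d["top"]; s=d["scene"]
P=onz(t,[(196,171),(328,119),(366,206),(229,258)],60)
print(P.round(1)); print([np.linalg.norm(P[i]-P[i-1]).round(1) for i in range(4)])
for n,c in d.items():
    for nm,lo,hi in(("yel",(22,150,120),(32,255,255)),("tab",(8,220,150),(18,255,255)),("red",(0,230,150),(4,255,255))):
        for k in blob(c,lo,hi)[:2]:
            print(n,nm,cv2.contourArea(k),np.round(cv2.boxPoints(cv2.minAreaRect(k)),1).tolist())
f=t["frame"]
a=cv2.resize(f[100:275,100:380],None,fx=2.8,fy=2.8,interpolation=cv2.INTER_CUBIC)
cv2.imwrite("pics/crop1.png",cv2.cvtColor(a,cv2.COLOR_RGB2BGR))
E
```

```text
[[ 591.4   87.2   60. ]
 [ 673.1 -132.7   60. ]
 [ 528.  -191.4   60. ]
 [ 447.1   34.2   60. ]]
[np.float64(153.7), np.float64(234.7), np.float64(156.5), np.float64(239.7)]
scene yel 272.0 [[224.60000610351562, 175.1999969482422], [230.1999969482422, 174.8000030517578], [236.60000610351562, 260.8999938964844], [231.0, 261.29998779296875]]
scene yel 49.0 [[135.6999969482422, 238.1999969482422], [153.0, 235.0], [154.8000030517578, 244.60000610351562], [137.5, 247.8000030517578]]
scene tab 138.5 [[406.3999938964844, 78.19999694824219], [411.79998779296875, 67.4000015258789], [427.3999938964844, 75.19999694824219], [422.0, 86.0]]
scene tab 3.5 [[552.0, 33.0], [556.0, 33.0], [556.0, 34.0], [552.0, 34.0]]
top yel 189.5 [[329.6000061035156, 119.5999984741211], [332.8999938964844, 118.19999694824219], [362.6000061035156, 191.89999389648438], [359.29998779296875, 193.3000030517578]]
top yel 100.0 [[120.5999984741211, 207.89999389648438], [124.0999984741211, 206.60000610351562], [137.3000030517578, 241.10000610351562], [133.89999389648438, 242.39999389648438]]
top tab 1.0 [[131.6999969482422, 223.10000610351562], [132.60000610351562, 222.8000030517578], [138.89999389648438, 241.6999969482422], [138.0, 242.0]]
top tab 0.0 [[123.0, 206.0], [123.5999984741211, 205.10000610351562], [126.5999984741211, 207.10000610351562], [126.0, 208.0]]
```

View pics/crop1.png

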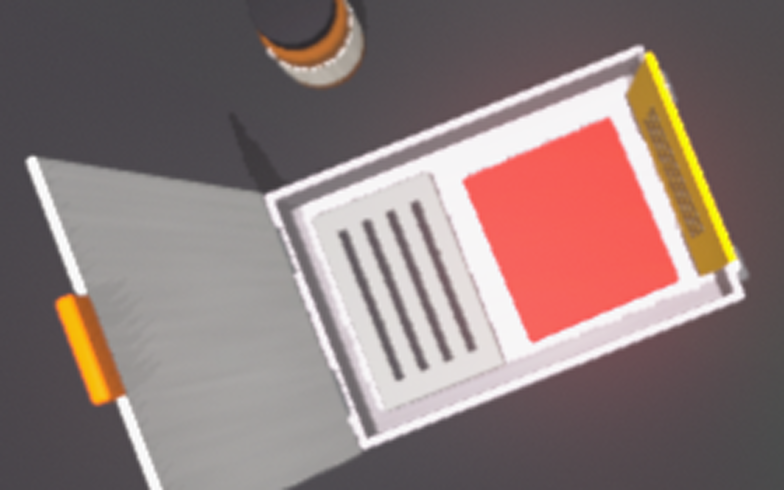

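The crop confirms that the red block lies in the case beneath the upright flap, and it sharpens the rim corners. Next I fit the pose and angles and plan the strokes.

```bash
cat >> h.py <<'E'
def setcase(org,yaw):
    global O,Y; O=np.array([*org,0.]);Y=yaw
def W(p): return O+Ro.from_euler('z',Y).apply(p)
def quat(k=0):  # tool down, jaws along case x; k=1: half turn
    x=np.array([0,0,-1.]); z=np.array([np.cos(Y),np.sin(Y),0])*(1-2*k)
    return Ro.from_matrix(np.c_[x,np.cross(z,x),z]).as_quat(scalar_first=True)
try: setcase(*np.load("case.npy",allow_pickle=True))
except OSError: pass
def hinge_angle(c,uv,h,r,s):
    """angle of point at radius r from hinge h (case frame, x~0), s=+1 flap,-1 cover; ray cut with case plane x=0"""
    p=onplane(c,[uv],[np.cos(Y),np.sin(Y),0],O)[0]
    o,d=ray(c,[uv]); th=np.linspace(-.1,2.2,2301)
    P=W(np.c_[0*th,h[0]+s*r*np.cos(th),h[1]+r*np.sin(th)])-o
    e=np.linalg.norm(np.cross(P,d[0]),axis=1); i=e.argmin(); return th[i],e[i]
FH=(-105,38); CH=(122,63)
def flap_tip(th,r=65,w=11,x=0,gap=0):
    c=np.array(FH)+r*np.array([np.cos(th),np.sin(th)])+(2+gap)*np.array([-np.sin(th),np.cos(th)])
    return W([x,c[0]-w,c[1]])
def cover_tip(th,r=210,w=11,x=0,gap=0):
    c=np.array(CH)+r*np.array([-np.cos(th),np.sin(th)])+(2+gap)*np.array([np.sin(th),np.cos(th)])
    return W([x,c[0]+w,c[1]])
E
python3 - <<'E'
import h; from h import *
import pickle
from station import *
d=pickle.load(open("cam0.pkl","rb")); t=d["top"]; s=d["scene"]
uv=np.array([(265,196),(645,45),(744,297),(364,447)])/2.8+100
P=onz(t,uv,60)[:,:2]; M=np.array([(80,120),(80,-120),(-80,-120),(-80,120)])
v=(P-P.mean(0)); a=np.arctan2((M[:,0]*v[:,1]-M[:,1]*v[:,0]).sum(),(M*v).sum())
print(P.round(1).tolist(),P.mean(0),a); np.save("case.npy",np.array([tuple(P.mean(0)),a],dtype=object),allow_pickle=True)
h.setcase(P.mean(0),a)
v2=Ro.from_euler('z',h.Y).apply(np.c_[M,[60]*4])[:,:2]+P.mean(0); print("resid",(P-v2).round(1).tolist())
print("flap",hinge_angle(t,(346,155.7),FH,100,1),"cover(top, tab mid)",hinge_angle(t,(129.5,224.5),CH,258,-1),"cover(scene tab)",hinge_angle(s,(417,77),CH,255,-1))
for nm,u,z in(("jar",(206,101),110),("cruc",(282,75),45),("weight",(426,141),64)):
    p=onz(t,[u],z)[0]; print(nm,Ro.from_euler('z',-h.Y).apply(p-h.O).round())
for k in(0,1):
    for p in (flap_tip(1.7,gap=40),flap_tip(0),W([0,-50,400]),W([0,300,400]),W([0,290,273]),cover_tip(1.57),cover_tip(0)):
        q=ik(p,quat(k)); print(k,p.round(),None if q is None else np.round(q,2))
E
```

```text
[[593.1, 89.5], [677.9, -136.7], [527.9, -191.0], [444.4, 32.6]] [560.80622412 -51.41090831] 0.3576154434852816
resid [[-0.7, 0.5], [0.1, -0.9], [0.1, 0.9], [0.5, -0.4]]
flap (np.float64(1.599), np.float64(1.252535836040925)) cover(top, tab mid) (np.float64(1.751), np.float64(0.47950135979478214)) cover(scene tab) (np.float64(1.75), np.float64(0.15670540542313696))
jar [164.  58. 110.]
cruc [179. -74.  45.]
weight [ -17. -250.   64.]
0 [ 619. -207.   97.] [ 0.57  0.55 -0.43  1.65  0.26  0.99  0.41]
0 [579. -99.  40.] [ 0.49  0.54 -0.51  1.85  0.35  0.84  0.16]
0 [578. -98. 400.] [ 0.51  0.24 -0.52  1.41  0.12  1.52  0.35]
0 [456. 230. 400.] [ 0.44  0.15 -1.11  1.57  0.13  1.5  -0.32]
0 [459. 220. 273.] [ 0.4   0.22 -1.07  1.79  0.21  1.25 -0.37]
0 [514.  75. 273.] [ 0.4   0.18 -0.71  1.77  0.12  1.24  0.02]
0 [ 588. -124.   65.] [ 0.52  0.53 -0.51  1.8   0.32  0.89  0.23]
1 [ 619. -207.   97.] [ 0.17  0.53  0.12  1.66 -0.07  0.96 -2.47]
1 [579. -99.  40.] [ 0.06  0.5   0.04  1.86 -0.03  0.78 -2.66]
1 [578. -98. 400.] [ 0.23  0.21 -0.16  1.42  0.03  1.51 -2.72]
1 [456. 230. 400.] [ 0.48  0.16 -1.16  1.57  0.15  1.51  2.81]
1 [459. 220. 273.] [ 0.46  0.25 -1.16  1.79  0.24  1.26  2.74]
1 [514.  75. 273.] [-1.25  0.33  1.28  1.81 -0.33  1.25 -2.67]
1 [ 588. -124.   65.] [ 0.09  0.48  0.05  1.82 -0.03  0.84 -2.62]
```

The pose fits: corner residuals are under 1 mm and both views give cover = 1.75 rad. The flap is at about 1.60 rad. Now I fold the flap.

```bash
python3 - <<'E'
from h import *
from station import *
q=quat(0)
gripper_close()
goto(W([0,-180,190]),q)
p=flap_tip(1.6,gap=50); move_straight(p,q)
for th in (1.6,1.35,1.1,.85,.6,.4,.2,.06):
    move_straight(flap_tip(th),q,v=90); print(th,get_state()["contact_force"].round(1))
print("stop",move_straight(flap_tip(0,gap=-6),q,v=25,stop_force=12),get_state()["position"],get_state()["contact_force"].round(1))
move_straight(W([0,-50,150]),q)
s=get_state();print(s["time"])
move_straight(W([0,-50,400]),q,v=250)
goto(W([0,300,400]),q)
for n in("scene","top"):
    c=read_camera(n); a=c["frame"]; cv2.imwrite(f"pics/{n}1.png",cv2.cvtColor(a,cv2.COLOR_RGB2BGR))
print(get_state()["time"],get_state()["position"])
E
```

```text
1.6 [ 0.3 -1.2 -0.7]
1.35 [1.  0.5 0. ]
1.1 [ 0.3 -0.8 -0.9]
0.85 [-0.2 -0.1 -0.5]
0.6 [ 0.5 -0.5  0.2]
0.4 [-0.3 -0.1  0.2]
0.2 [-0.2 -0.  -0.4]
0.06 [-1.   0.2  0.8]
stop True [579.01013559 -99.27713951  40.06221669] [-1.  -0.1  7.7]
7.5583
10.125 [456.93968087 227.92768973 399.69889742]
```

View pics/scene1.png

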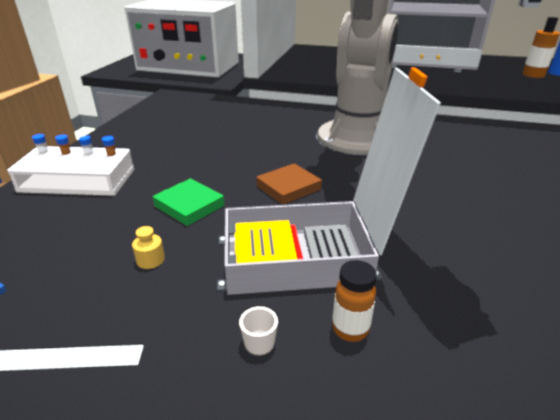

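The flap now lies flat over the sample: yellow at (265,240) with a thin red strip visible at (298,242), and the tip stopped at z = 40.06 against 40 expected. The bystanders and cover are unmoved. Next is the cover.

```bash
python3 - <<'E'
from h import *
from station import *
q=quat(0)
move_straight(W([0,250,275]),q,v=120)
move_straight(cover_tip(1.57),q,v=70); print(get_state()["contact_force"].round(1))
for th in np.r_[np.arange(1.4,.1,-.2),.05]:
    move_straight(cover_tip(th),q,v=100); print(round(th,2),get_state()["contact_force"].round(1))
print("stop",move_straight(cover_tip(0,gap=-6),q,v=25,stop_force=15),get_state()["position"],get_state()["contact_force"].round(1))
move_straight(W([0,-67,200]),q)
goto(W([-60,-150,380]),q)
for n in("scene","top"):
    c=read_camera(n); a=c["frame"]; cv2.imwrite(f"pics/{n}2.png",cv2.cvtColor(a,cv2.COLOR_RGB2BGR))
print(get_state()["time"],get_state()["position"])
E
```

```text
[-0.6  0.6  0.5]
1.4 [-0.2 -0.6 -0.5]
1.2 [-0.3  0.8 -0.5]
1.0 [-0.2 -0.7  0.6]
0.8 [ 0.2 -0.   0.6]
0.6 [-0.8  0.3  0.2]
0.4 [ 0.2  0.4 -0.2]
0.2 [ 0.3  0.1 -0.4]
0.05 [ 0.3 -0.5 -0.3]
stop True [ 588.5404445  -123.44277604   65.08827584] [-1.6  0.7  5.7]
20.0667 [ 556.68082514 -211.30619012  377.3966562 ]
```

View pics/scene2.png

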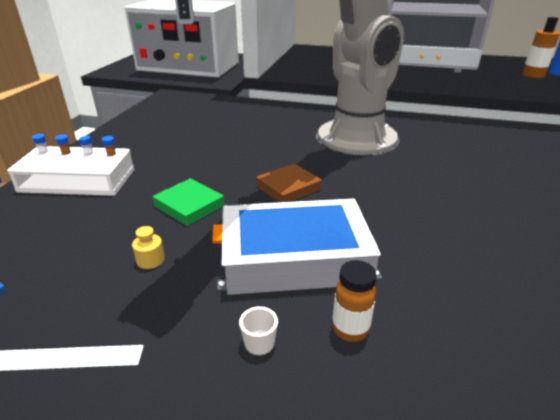

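The cover lies level on the rim, with the blue top at (297,230) and the tab at (218,233). The pressing stroke stopped hard at z = 65.09 (65 expected when shut). The jar, weight and crucible are at the same pixels as before, and the hand is clear.

```bash
python3 - <<'E'
from station import *
print(sign_off())
E
```

```text
the job is handed in; nothing more can be done
None
```

The case is closed in the order you asked: the closed fingers folded the yellow flap flat over the red sample first, then pushed the cover shut from behind. I handed the job in at about 20 s on the robot's clock, against the 58 s limit.

- **Flap:** the press stopped on contact at z = 40.06 mm, against 40 mm expected when folded. The picture taken before the cover moved shows it lying flat over the sample.
- **Cover:** the press stopped on contact at z = 65.09 mm, against 65 mm expected when shut. The last picture shows it level on the rim.
- **Surroundings:** by eye, the jar, weight and crucible are where they were in the first picture. The hand finished about 300 mm above the case, touching nothing.
- **Forces:** readings at the waypoints during the pushes stayed near zero, so they don't show the hinge resistance. I relied on the stop heights and the pictures instead.
- **Not checked:** the sample can't be seen under the closed cover; it was last seen in place after the flap was folded. I also did not measure the angles again after closing.

No check failed or disagreed.

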